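Zero the readout and move the length stop one hole out

TASK

The next batch of parts is one step longer than the last: on the stop's digital readout press the round key to wake it and then the wide bar key to zero it, one at a time, pushing each fully down and letting it up again, without pressing the square key between them. Then pull up the spring plunger on the length stop, slide the stop along the fence to the very next hole away from the mitre box, and let the pin drop fully home there. Finish with the gripper still on the plunger's black knob, gripping it or bearing down on it with the pin fully home, and do not let go, because I am about to tighten the clamp lever; leave the workpieces and tools lying about where they are.

Things in the scene. Friction and masses are not known exactly. Their poses are not given: they have to be found in the camera images.
- station: Fixed station: plywood base 180 x 540 x 18 mm with an aluminium fence rail (40 mm wide, 330 long, top 78 mm above the bench) and a wooden mitre box at one end (y -390 to -215 mm, 80 mm high). Origin on the bench below the hole in which the pin starts. x: across the fence (base -130 to +50 mm, board on the -x side). y: along the fence AWAY from the mitre box. z up.
- start_hole (a point): Mouth of the hole in which the pin starts, on the fence's top, 78 mm above the bench. The fence has six 10 mm holes in a row along its middle, at -150 to +100 mm along the station's y from this one, 50 mm apart.
- next_hole (a point): Mouth of the target hole: on the fence's top (78 mm above the bench), 50 mm along the station's +y from the hole in which the pin starts.
- stop (a joint): Travel of the stop along the fence, m: 0 at the start hole, +0.050 at the next hole away from the mitre box; range -0.10 to 0.10. The stop is a grey saddle, 64 mm along the fence, 58 across, top 89 mm above the bench, with a finger on the work side and a black lever behind. It slides with 2.5 N of friction when the pin is out; a pin in a hole holds it (1 mm of play).
- plunger (a joint): How far the plunger is pulled straight up, m: 0 home (pin 10 mm deep), 0.010 pin just clear of the fence's top, 0.014 fully up. Its 8 mm round-nosed pin rides on the fence between holes and drops into a hole. A spring draws it down, 5 N when home, 8.5 N fully up; it does not stay up by itself. It rides along with the stop.
- knob: The plunger's upright black knob: cylinder of diameter 29, height 22 mm on a 16 mm neck over a steel sleeve (diameter 18 mm) on the stop. Origin at the cylinder's centre, 121.5 mm above the bench when home; top 11 mm above it, underside 11 mm below, sleeve's top 17.5 mm below, saddle's plate 32.5 mm below. Sides free all round. Axes as the station's.
- readout: Fixed grey console of the digital readout, lying flat: 105 x 170 x 34 mm, blank display on its far (+x) half and a row of three black rubber keys along its y axis on the near half. Origin under its centre on the bench.
- key_on_top (a point): Centre of the top of the round key (diameter 22 mm), the wake key, at the +y end of the row, 41 mm above the bench when up.
- key_units_top (a point): Centre of the top of the square key (18 x 18 mm) in the middle of the row, 41 mm above the bench: not to be pressed. 50 mm from each of the others.
- key_zero_top (a point): Centre of the top of the wide bar key (18 mm across, 36 mm along the row), the zero key, at the -y end of the row, 41 mm above the bench when up.
- key_on (a joint): Travel of the round key, m: 0 up, 0.004 fully down. Springy: it begins to move at 2 N and is fully down at 5 N; it comes up again when let go.
- key_units (a joint): Travel of the square key, as the round one.
- key_zero (a joint): Travel of the bar key, as the round one.
- board: Loose pale wooden board 45 x 295 x 20 mm lying along the fence on the station's base, through the mitre box, its end 12 mm short of the stop's finger at the start. Origin under its centre. Stays where it is.
- offcut: Loose pale wooden offcut 45 x 40 x 20 mm on the station's base in front of the fence, beyond the stop. Origin under its centre. Stays.
- pencil: Flat carpenter's pencil 14 x 150 x 8 mm lying along the front edge of the station's base. Origin under its centre. Stays.
- blank_a: Loose cross-shaped wooden blank 102 x 74 x 12 mm on the bench near the robot. Origin under its centre. Stays.
- blank_b: Another such cross-shaped blank on the bench behind the readout. Origin under its centre. Stays.
- gclamp: Dark steel G-clamp lying flat at the back of the bench, about 120 x 170 x 20 mm. Origin on the bench within its frame. Stays.
- glue: White glue bottle with an orange cap, diameter 58 mm, 165 mm tall, standing behind the readout. Origin under its centre. Stays upright where it is.
- driver: Screwdriver 190 mm long with a red handle, lying on the bench near the robot. Origin on the bench under it, x along it towards the tip. Stays.

How it is judged (in metres and radians):
On the way, in this order (a step that is already met when the one before it is completed fails the run):
1. the round key is pressed down (value of joint key_on above 0.003 m), for 0.05 s.
2. the bar key is pressed down, the round key being up again (value of joint key_zero above 0.003 m and value of joint key_on below 0.0015 m), for 0.05 s.
3. the plunger is pulled up at the start hole, both keys being up again (value of joint plunger above 0.007 m and value of joint stop between -0.01 and 0.01 m and value of joint each of key_on, key_zero below 0.0015 m), for 0.02 s.
At the end, for the whole second after the job is handed in: the stop is at the next hole away from the mitre box (within 3 mm), the pin is home in it (within 1.5 mm), the fingers hold the knob with more than 2 N, the keys are up, and every loose thing is within 30 mm of where it lay (value of joint stop between 0.047 and 0.053 m and value of joint each of plunger, key_on, key_units, key_zero below 0.0015 m and contact force between the fingers and knob above 2 N and distance of each of board, offcut, pencil, blank_a, blank_b, gclamp, glue, driver from where it was at the start of the episode below 0.03 m); the arm keeps its last pose, push and grip.
It fails at once if the square key is pressed (value of joint key_units above 0.0025 m).
It fails at once if the round key and the bar key are down together (value of joint each of key_on, key_zero above 0.0025 m).
It fails at once if a loose workpiece or tool is shifted by more than 30 mm (distance of any of board, offcut, pencil, blank_a, blank_b, gclamp, glue, driver from where it was at the start of the episode above 0.03 m).
It fails at once if the glue bottle is tipped (angle between glue's own z axis and vertical above 0.5 rad).
It also fails if it takes over 48 s, if anything falls off the work surface, if the arm or the gripper's body presses on something with over 40 N, if the wrist force passes 120 N, or if a joint passes its speed limit or range.

ROBOT

A 6-joint arm with a two-finger parallel gripper is mounted at the origin on the work surface. World frame = base frame: x ahead of the robot, y to its left, z up, the work surface at z = 0. Lengths are in mm, angles in rad, forces in N, time in s.
With the tool pointing down it reaches from about 400 to 825 mm from the base axis. Payload 7 kg.
Tool frame: the origin (TCP) lies at the very end of the fingers, on their centre line; the grasp point (between the pads) lies 19 mm behind it; z points along the fingers, y is the line along which they close (so a half turn about z gives the same grasp; the last joint's range is limited). The gripper opens to 88 mm and grips with 3 to 60 N. Pads are 19 mm wide; open, the fingers measure 130 mm over their backs; the gripper's body (78 mm by 193 mm) begins 47 mm behind the grasp point.
Start: joints at [-0.854, 0.359, 0.012, 0, -1.224, -0.288], TCP at [280.623, -613.878, 226.561] pointing down, gripper open.
Joint ranges: [-3.07, 3.07], [-1.43, 2.12], [-1.02, 1.25], [-3.03, 1.67], [-3.05, -0], [-3.03, 3.03]. Speed limits (rad/s): [2.39, 2.39, 3.01, 3.14, 3.14, 3.14].

INTERFACE

Orientations are given as a unit quaternion [x, y, z, w].
In Python, from plant import bot gives the robot as it stands. Calls block until the motion is done:
- bot.move_ptp(position, orientation): joint-space move of the TCP to a pose.
- bot.line_to(position, velocity=150, ori=None): straight line of the TCP; ori=None keeps the orientation; velocity is the mean speed in mm/s.
- bot.move_joints(angles): joint-space move.
- bot.move_gripper(opening, force=None): finger opening in mm; force is the grip in N (None keeps the last); returns when the fingers have stopped.
- bot.pause(seconds).
- bot.solve_ik(position, orientation): joint angles nearest the present ones, or None.
- bot.read_state(): the state.
- bot.camera(name): name is "scene" or "top" or "wrist"; returns the picture (480x640x3 uint8, red, green, blue); there is no depth.
- bot.get_calibration(name): a dict with "fx", "fy", "cx", "cy" (pixels), "view" (4x4, takes a point from world to camera coordinates); the wrist camera has in their place "T_tool_cam" (4x4, takes a point from camera to tool coordinates, whose origin is the TCP and whose axes are the flange's). Camera axes: x right, y up, looking along -z (the intrinsics and any distortion apply to the point x, -y, -z); pixel columns grow to the right and rows downward; lengths in mm; the calibration is good to about 2 mm. A picture is of the moment at which its call begins: read the wrist's pose just before it. get_calibration takes no time and is no camera call.
A pose or a line that the arm cannot do raises bot.Unreachable and nothing moves.
- bot.close_job(): hands the job in; it is judged then, once.
The state is a dict: "t": time; "joint_pos": joint angles; "qvel": joint speeds; "tau": joint torques, N m; "tcp_pos": TCP position; "eef_rot": TCP orientation; "contact_force": force on the tool from outside, world axes, zero at the start; "moment": the same for the moment, N m; "width": finger opening in mm; "finger_force": force on a finger pad.
Only numpy, scipy, OpenCV 4.12 (cv2) and the standard library are available. Lean on these libraries where they do the work, as an engineer would, in place of code of your own. Each camera call takes 0.05 s, during which the arm holds its last target. There are 200 camera calls.

## Working session

There is one attempt and no reset: what is moved stays moved. The work goes in short steps, each a Python script; the robot and the scene stay as the last script left them, time stands still between calls to the robot, and variables do not carry over. Pictures are saved under pics/ and viewed, at most 10 in all, crops included, and the job is handed in when it is done.

```bash
mkdir -p pics; ls
python3 - <<'E'
from plant import bot
import cv2,numpy as np
for n in ("scene","top"):
    cv2.imwrite(f"pics/{n}0.png",bot.camera(n)[:,:,::-1]); c=bot.get_calibration(n); print(n,{k:(np.round(v,3).tolist()) for k,v in c.items()})
print(bot.get_calibration("wrist"))
s=bot.read_state();print(s)
E
```

```text
pics
scene {'fx': 545.995, 'fy': 545.995, 'cx': 330.254, 'cy': 238.148, 'view': [[0.001, 1.0, -0.009, -49.879], [-0.647, 0.007, 0.763, 269.687], [0.763, 0.005, 0.647, -1694.749], [0.0, 0.0, 0.0, 1.0]]}
top {'fx': 524.089, 'fy': 524.089, 'cx': 318.089, 'cy': 233.055, 'view': [[-0.021, -1.0, -0.014, 60.32], [0.986, -0.023, 0.165, -565.126], [-0.166, -0.011, 0.986, -949.469], [0.0, 0.0, 0.0, 1.0]]}
{'fx': 412.33438673110857, 'fy': 412.33438673110857, 'cx': 309.86783166821044, 'cy': 238.61719636051694, 'T_tool_cam': array([[ 1.10535779e-05,  9.60553333e-01,  2.78095836e-01,
         7.41966693e+01],
       [ 9.99999987e-01, -5.49176167e-05,  1.49940116e-04,
         1.60328317e+00],
       [ 1.59297839e-04,  2.78095831e-01, -9.60553322e-01,
        -1.57621189e+02],
       [ 0.00000000e+00,  0.00000000e+00,  0.00000000e+00,
         1.00000000e+00]])}
{'t': 0.1, 'joint_pos': array([-8.53891594e-01,  3.59342949e-01,  1.11936497e-02, -3.17746885e-04,
       -1.22412522e+00, -2.88052947e-01]), 'qvel': array([-0.00272193, -0.00231825,  0.00360578,  0.00010174, -0.00106878,
        0.00085075]), 'tau': array([-3.45250646e-04, -5.84164166e+01,  2.93753833e+01,  7.01537892e+00,
        1.01858441e-02, -6.53002576e-05]), 'tcp_pos': array([ 280.45805801, -613.50831633,  225.71561363]), 'eef_rot': array([-2.12733591e-01,  9.77109948e-01,  7.19680401e-04, -2.25031548e-04]), 'contact_force': array([-0.46247364,  0.01469875,  0.2033795 ]), 'moment': array([-0.00587705, -0.00444521,  0.03257536]), 'finger_force': 0.0, 'width': 87.64045402797552}
```

View pics/scene0.png

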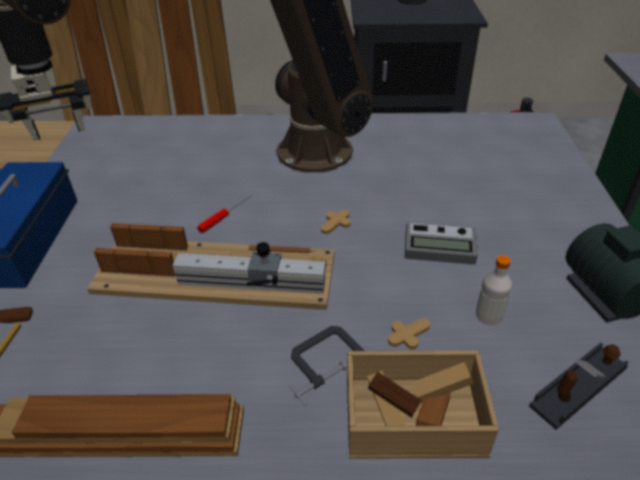

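View pics/top0.png

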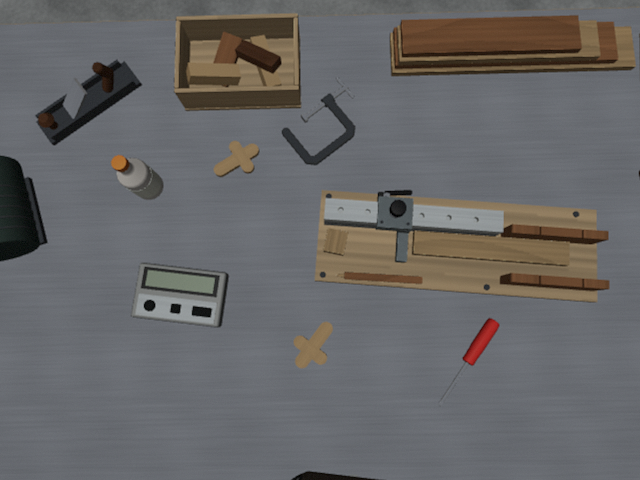

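The scene view shows the knob near (263,249) and the keys near (419..462,230). In the top view the knob is at (398,208), the keys at (150,305) round, (176,308) square and (201,311) bar, and the visible holes at (367,210) and (422,216). Next I'll measure these by mask and triangulate.

```bash
cat > h.py <<'E'
from plant import bot
import cv2,numpy as np
from scipy.spatial.transform import Rotation as R
def cam(n,st=None):
    c=bot.get_calibration(n)
    if n=="wrist":
        T=np.eye(4);T[:3,:3]=R.from_quat(st["eef_rot"]).as_matrix();T[:3,3]=st["tcp_pos"]
        c["view"]=np.linalg.inv(T@c["T_tool_cam"])
    return c
def ray(c,p):
    M=np.linalg.inv(c["view"]); d=M[:3,:3]@[(p[0]-c["cx"])/c["fx"],-(p[1]-c["cy"])/c["fy"],-1]
    return M[:3,3],d/np.linalg.norm(d)
def plane(c,p,z):
    o,d=ray(c,p); return o+d*(z-o[2])/d[2]
def tri(cs,ps):
    A=np.zeros((3,3));b=np.zeros(3);rs=[ray(c,p) for c,p in zip(cs,ps)]
    for o,d in rs: P=np.eye(3)-np.outer(d,d);A+=P;b+=P@o
    x=np.linalg.solve(A,b); return x,[np.linalg.norm(np.cross(x-o,d)) for o,d in rs]
def dark(im,roi,th=60,amin=15):
    x0,y0,x1,y1=roi; m=(im[y0:y1,x0:x1].max(2)<th).astype(np.uint8)
    n,l,s,c=cv2.connectedComponentsWithStats(m)
    return [(np.round(c[i]+[x0,y0],1).tolist(),(s[i]+[x0,y0,0,0,0]).tolist()) for i in range(1,n) if s[i][4]>=amin]
E
python3 - <<'E'
from h import *
for n,rois in (("top",[(370,185,425,235),(140,295,218,322)]),("scene",[(245,238,285,275),(405,222,480,240)])):
    im=bot.camera(n)
    for r in rois:
        for th in (35,50): print(n,th,dark(im,r,th,6))
t=cv2.imread("pics/top0.png");s=cv2.imread("pics/scene0.png")
a=cv2.resize(t[180:330,130:230],None,fx=4,fy=4)[:600]
v=np.vstack([np.hstack([cv2.resize(t[170:240,340:440],(400,280)),cv2.resize(t[260:330,130:230],(400,280))]),np.hstack([cv2.resize(s[230:300,220:320],(400,280)),cv2.resize(s[210:280,390:490],(400,280))])])
cv2.imwrite("pics/c1.png",v)
E
```

```text
top 35 [([399.3, 192.4], [385, 191, 27, 4, 91]), ([380.0, 193.8], [378, 193, 5, 3, 12]), ([398.0, 207.7], [390, 200, 16, 17, 161]), ([388.0, 228.7], [386, 228, 5, 2, 7])]
top 50 [([399.7, 192.2], [385, 190, 27, 5, 101]), ([380.0, 193.7], [378, 192, 5, 5, 20]), ([397.4, 208.1], [390, 200, 16, 17, 219]), ([391.1, 228.8], [370, 225, 39, 9, 92]), ([416.2, 229.1], [412, 229, 10, 2, 11])]
top 35 [([149.0, 305.0], [144, 300, 11, 11, 85]), ([175.1, 308.1], [171, 304, 9, 9, 72]), ([201.2, 311.3], [192, 307, 19, 10, 151])]
top 50 [([211.9, 295.1], [208, 295, 8, 2, 9]), ([149.0, 305.0], [144, 300, 11, 11, 89]), ([175.1, 308.1], [171, 304, 10, 9, 76]), ([201.2, 311.3], [192, 307, 19, 10, 158])]
scene 35 [([262.7, 249.5], [257, 243, 12, 14, 129])]
scene 50 [([262.7, 249.7], [257, 243, 13, 15, 158])]
scene 35 [([420.4, 227.7], [415, 226, 11, 4, 28]), ([440.5, 229.2], [439, 228, 4, 3, 10]), ([461.3, 230.8], [459, 229, 6, 4, 16])]
scene 50 [([420.1, 227.6], [414, 226, 13, 4, 44]), ([440.9, 229.4], [439, 228, 5, 4, 17]), ([461.5, 230.8], [459, 229, 6, 5, 24]), ([412.2, 238.0], [411, 237, 3, 3, 6])]
```

View pics/c1.png

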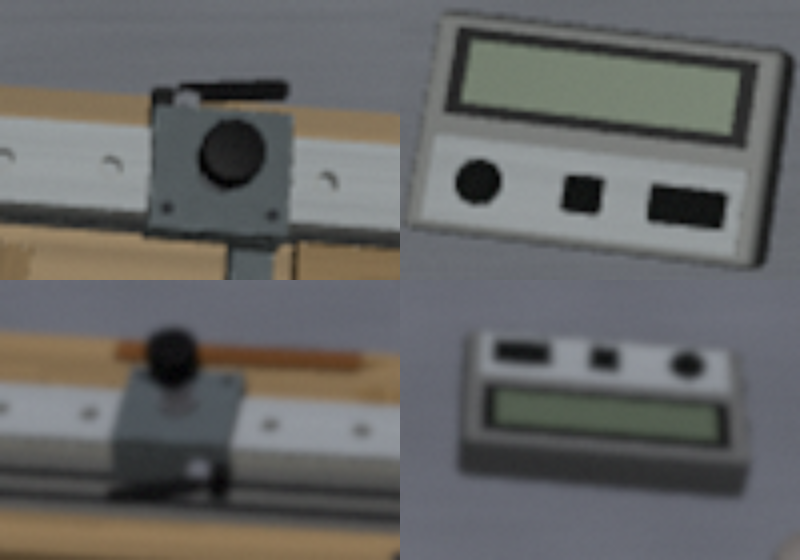

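```bash
cat >> h.py <<'E'
def down(yaw): # tool z down, tool y axis at angle yaw in world
    y=np.array([np.cos(yaw),np.sin(yaw),0]);z=np.array([0,0,-1.]);return R.from_matrix(np.c_[np.cross(y,z),y,z]).as_quat()
E
python3 - <<'E'
from h import *
cs=[cam("top"),cam("scene")]
P={}
for n,a,b in (("knob",(397.6,208),(262.8,249.6)),("on",(149,305),(461.5,230.8)),("units",(175.1,308.1),(440.9,229.4)),("zero",(201.2,311.3),(420.1,227.6)),("hole+",(368,211),(287,256)),("hole-",(422,216),(242,253))):
    x,e=tri(cs,(a,b));P[n]=x;print(n,x.round(1),np.round(e,1),plane(cs[0],a,{"k":121.5,"h":78}.get(n[0],41)).round(1))
d=P["on"]-P["zero"];print("len",np.linalg.norm(d[:2]),"yaw",np.arctan2(d[1],d[0]))
yaw=np.arctan2(d[1],d[0])+np.pi/2
c=P["units"]
best=None
for f in (0,np.pi):
    q=down(yaw+f)
    j=bot.solve_ik([c[0]-90,c[1],230],q); print(f,j)
    if j is not None and (best is None or abs(j[5])<best[1]): best=(q,abs(j[5]),f)
print("choose",best)
print(bot.read_state()["t"])
E
```

```text
knob [595.7 -94.  120.7] [0.6 0.6] [595.6 -94.4 121.5]
on [437.7 370.3  37.6] [0.4 0.4] [437.6 368.7  41. ]
units [430.9 321.   36.9] [0.5 0.5] [430.8 319.3  41. ]
zero [423.9 271.1  37.4] [0.1 0.1] [423.8 270.1  41. ]
hole+ [595.5 -43.3 101.6] [0.3 0.3] [600.5 -45.7  78. ]
hole- [ 584.2 -141.   101. ] [0.4 0.4] [ 588.7 -145.    78. ]
len 100.12194890354775 yaw 1.432135252868935
0 [ 1.17732846  0.00887912 -0.41892448  0.         -1.14299272 -1.31598953]
3.141592653589793 [ 1.17732846  0.00887912 -0.41892448  0.         -1.14299272  1.82560312]
choose (array([-0.6564232 ,  0.75439286,  0.        ,  0.        ]), np.float64(1.3159895324600164), 0)
0.2
```

Run:
```python
from h import *
q=down(1.432+np.pi/2)
bot.move_ptp([431,320,230],q); bot.move_gripper(0,20)
st=bot.read_state();im=bot.camera("wrist");cv2.imwrite("pics/w1.png",im[:,:,::-1])
bot.line_to([421,250,230],200)
st2=bot.read_state();im2=bot.camera("wrist");cv2.imwrite("pics/w2.png",im2[:,:,::-1])
for s,i in((st,im),(st2,im2)): print(s["t"],s["tcp_pos"],s["eef_rot"],s["width"],dark(i,(0,0,640,480),50,150))
np.save("w.npy",np.array([np.r_[s["tcp_pos"],s["eef_rot"]] for s in(st,st2)]))
cv2.imwrite("pics/w12.png",np.hstack([cv2.resize(im,(400,300)),cv2.resize(im2,(400,300))])[:,:,::-1])
```

```text
4.925 [431.00017967 320.02180624 230.01227482] [-6.56370533e-01  7.54438681e-01  9.68448867e-06  2.10871905e-05] 0.5711565678388079 [([223.7, 307.7], [134, 287, 159, 49, 4092]), ([403.3, 310.2], [328, 290, 162, 42, 3643]), ([316.1, 314.2], [312, 295, 10, 34, 264]), ([304.0, 313.9], [299, 296, 10, 34, 276]), ([325.9, 441.1], [0, 420, 640, 47, 27300])]
5.475 [421.12835241 249.53449483 230.44936681] [-6.56073081e-01  7.54697158e-01  8.68775578e-05  5.50976272e-04] 0.42837533943528333 [([226.0, 308.2], [143, 287, 150, 49, 3764]), ([405.0, 309.9], [328, 290, 162, 42, 3725]), ([309.9, 314.7], [299, 296, 23, 33, 542]), ([325.9, 441.1], [0, 420, 640, 48, 27305])]
```

View pics/w12.png

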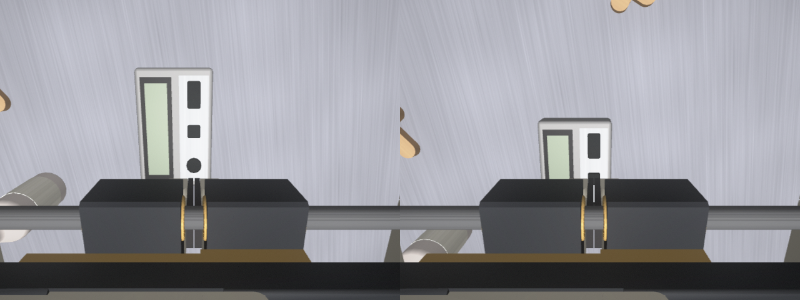

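The wrist view (full-res pixels) shows the bar at (310,152), the square at (310,210) and the round key at (310,264). In the second view the bar is at (310,233), so I can triangulate it.

Run:
```python
from h import *
w=np.load("w.npy");C=[cam("wrist",dict(tcp_pos=a[:3],eef_rot=a[3:])) for a in w]
I=[cv2.imread(f"pics/w{i}.png") for i in(1,2)]
k1=dark(I[0],(292,115,330,284),85,100);k2=dark(I[1],(292,200,330,270),85,100)
print(k1,k2)
for k in k1: print(plane(C[0],k[0],41).round(1))
print(plane(C[1],k2[0][0],41).round(1),tri(C,(k1[0][0],k2[0][0])))
cs=[cam("top"),cam("scene")]
for a,b in (((368,211),(287.5,266.2)),((422,216),(242.5,263))): print(tri(cs,(a,b)),plane(cs[1],b,78))
```

```text
[([309.6, 151.3], [300, 131, 20, 42, 828]), ([310.0, 210.4], [301, 201, 19, 20, 378]), ([309.9, 264.5], [299, 253, 23, 24, 409])] [([310.0, 233.0], [301, 214, 19, 39, 737])]
[424.5 272.6  41. ]
[431.1 321.9  41. ]
[437.9 370.6  41. ]
[424.1 271.6  41. ] (array([424.43926688, 272.95069781,  35.98106699]), [np.float64(0.1176493036954009), np.float64(0.11764930369548773)])
(array([600.75758824, -44.48835608,  76.4808273 ]), [np.float64(1.3763965521436299), np.float64(1.3763965521436439)]) [602.47307123 -42.9181222   78.        ]
(array([ 588.97594768, -143.95435641,   76.1031017 ]), [np.float64(1.4242195552483117), np.float64(1.424219555248288)]) [ 591.26425057 -142.02879071   78.        ]
```

Run:
```python
from h import *
def press(x,y):
    bot.line_to([x,y,70],200); bot.line_to([x,y,46],80); f0=bot.read_state()["contact_force"][2]; L=[]
    for z in np.arange(43,33.5,-1.):
        bot.line_to([x,y,z],25); s=bot.read_state(); f=s["contact_force"][2]-f0; L.append((z,round(s["tcp_pos"][2],1),round(f,1)))
        if abs(f)>7: break
    bot.pause(0.15); s=bot.read_state(); print(L,(s["contact_force"][2]-f0).round(1),s["tcp_pos"].round(1))
    bot.line_to([x,y,70],80); print(s["t"],bot.read_state()["contact_force"].round(1))
bot.line_to([437.8,370,80],200)
press(437.8,370); press(424.3,272)
```

```text
[(np.float64(43.0), np.float64(43.1), np.float64(-0.5)), (np.float64(42.0), np.float64(42.1), np.float64(0.1)), (np.float64(41.0), np.float64(41.2), np.float64(2.1)), (np.float64(40.0), np.float64(40.1), np.float64(1.8)), (np.float64(39.0), np.float64(39.1), np.float64(3.4)), (np.float64(38.0), np.float64(38.1), np.float64(3.7)), (np.float64(37.0), np.float64(37.3), np.float64(5.6)), (np.float64(36.0), np.float64(37.2), np.float64(15.1))] 15.0 [438.  370.2  37.2]
9.5083 [-1.   0.4  0.3]
[(np.float64(43.0), np.float64(43.1), np.float64(-0.2)), (np.float64(42.0), np.float64(42.1), np.float64(-0.5)), (np.float64(41.0), np.float64(41.2), np.float64(1.4)), (np.float64(40.0), np.float64(40.1), np.float64(1.6)), (np.float64(39.0), np.float64(39.1), np.float64(2.4)), (np.float64(38.0), np.float64(38.1), np.float64(3.7)), (np.float64(37.0), np.float64(37.3), np.float64(6.2)), (np.float64(36.0), np.float64(37.1), np.float64(16.6))] 16.9 [424.5 272.2  37.1]
13.3417 [ 0.7  0.7 -0.4]
```

Run:
```python
from h import *
yaw=1.453;k=np.array([595.6,-94.2])
c=[]
bot.line_to([424,272,200],250)
for f in (0,np.pi):
    q=down(yaw+f);j=bot.solve_ik([*k,200],q);print(j)
    if j is not None:c.append((abs(j[5]),f,q))
_,f,q=min(c,key=lambda a:a[0]); tx=R.from_quat(q).apply([1,0,0]);print(f,tx)
S=[];I=[]
for i,o in enumerate((60,110)):
    p=[*(k-o*tx[:2]),200]
    (bot.move_ptp(p,q) if i==0 else bot.line_to(p,200))
    if i==0: bot.move_gripper(65)
    S.append(bot.read_state());I.append(bot.camera("wrist"))
np.save("wk.npy",np.array([np.r_[s["tcp_pos"],s["eef_rot"]] for s in S]));np.save("q.npy",q)
for i in(0,1):
    cv2.imwrite(f"pics/k{i}.png",I[i][:,:,::-1]);print(S[i]["t"],S[i]["tcp_pos"],[d for d in dark(I[i],(0,0,640,480),50,150)])
cv2.imwrite("pics/k01.png",np.hstack([cv2.resize(i,(400,300)) for i in I])[:,:,::-1])
```

```text
[ 0.16683733  0.25972039 -0.1915554   0.         -1.11952054 -1.85542999]
[ 0.16683733  0.25972039 -0.1915554   0.         -1.11952054  1.28616267]
3.141592653589793 [ 0.99307003 -0.11752409  0.        ]
17.7667 [536.01848588 -87.15790629 199.99945946] [([277.3, 418.3], [0, 287, 640, 185, 36253]), ([400.3, 313.3], [388, 287, 33, 43, 843]), ([538.4, 320.4], [454, 286, 186, 119, 7515]), ([219.7, 313.3], [200, 290, 33, 40, 831]), ([210.2, 376.6], [206, 368, 12, 26, 162]), ([409.5, 376.4], [403, 368, 12, 26, 160])]
18.2167 [486.06293745 -81.20407594 200.55374266] [([311.0, 72.6], [285, 58, 50, 21, 171]), ([277.4, 418.1], [0, 287, 640, 185, 35970]), ([220.1, 311.6], [200, 286, 33, 44, 873]), ([400.1, 311.8], [388, 286, 33, 44, 875]), ([534.9, 319.9], [454, 287, 186, 118, 7158]), ([210.3, 376.4], [206, 368, 12, 26, 160]), ([409.5, 376.4], [403, 368, 12, 26, 157])]
```

View pics/k01.png

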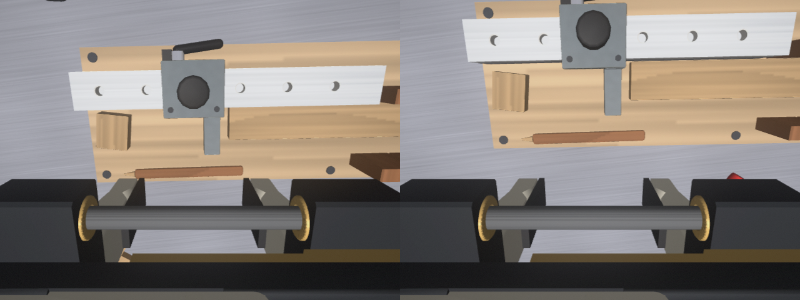

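The knob is at about (309,147) and (309,47) in the two wrist views. The fence holes are at about (157,146) and (536,138) in view 1.

Run:
```python
from h import *
w=np.load("wk.npy");C=[cam("wrist",dict(tcp_pos=a[:3],eef_rot=a[3:])) for a in w]
I=[cv2.imread(f"pics/k{i}.png") for i in(0,1)]
pts=[]
for im,roi in zip(I,((270,105,350,190),(265,5,350,95))):
    d=max(dark(im,roi,88,200),key=lambda d:d[1][4]);b=d[1];print(d);pts.append((b[0]+(b[2]-1)/2,b[1]+(b[3]-1)/2))
    
print(pts,tri(C,pts));
for c,p in zip(C,pts): print(plane(c,p,128).round(1))
for p in ((157,146),(232,145),(386,142),(461,140),(536,138)): print(plane(C[0],p,78).round(1))
h=[tri(C,a)[0].round(1) for a in (((157,146),(790-400,0)),)]
```

```text
([308.7, 147.0], [283, 120, 52, 54, 2188])
([309.0, 47.5], [281, 16, 56, 64, 2761])
[(308.5, 146.5), (308.5, 47.5)] (array([596.50292979, -91.70234274, 125.07354199]), [np.float64(0.03886567857285042), np.float64(0.03886567857283399)])
[596.7 -91.8 128. ]
[596.1 -91.6 128. ]
[605.7   8.4  78. ]
[600.5 -41.   78. ]
[ 590.5 -142.5   78. ]
[ 585.9 -191.8   78. ]
[ 581.4 -240.9   78. ]
```

Run:
```python
from h import *
q=np.load("q.npy");k=np.array([596.2,-92.6])
def rep(n):
    s=bot.read_state();print(n,round(s["t"],2),s["tcp_pos"].round(2),"F",s["contact_force"].round(1),"ff",round(s["finger_force"],1),"w",round(s["width"],1))
bot.line_to([*k,150],200,q);bot.line_to([*k,103],100);rep("down")
bot.move_gripper(20,40);rep("grip")
p=bot.read_state()["tcp_pos"]
bot.line_to([*k,103],50);np.save("grip.npy",bot.read_state()["tcp_pos"])
for z in (107,111,115): bot.line_to([*k,z],40);rep(z)
```

```text
down 19.64 [596.44 -92.59 103.7 ] F [-0.1 -0.1  0.1] ff 0.0 w 65.2
grip 20.33 [596.23 -92.76 103.14] F [-0.1 -1.9  1.3] ff 40.0 w 28.0
107 20.83 [596.1  -92.66 106.58] F [ 2.  -3.6 -6.4] ff 40.0 w 28.0
111 21.08 [596.11 -92.57 110.6 ] F [ 2.4 -2.6 -7.7] ff 40.0 w 28.2
115 21.33 [596.1  -92.5  114.68] F [ 3.7 -3.1 -8.6] ff 40.0 w 28.3
```

Run:
```python
from h import *
k=np.array([596.2,-92.6]);u=np.array([np.cos(1.465),np.sin(1.465)])
def rep(n):
    s=bot.read_state();print(n,round(s["t"],2),s["tcp_pos"].round(2),"F",s["contact_force"].round(1),"ff",round(s["finger_force"],1),"w",round(s["width"],1))
for d in (10,30,50): bot.line_to([*(k+d*u),115],50);rep(d)
for z in (112,109,106,103): bot.line_to([*(k+50*u),z],30);rep(z)
bot.pause(.2);rep("end")
s=bot.read_state();im=bot.camera("top");im2=bot.camera("scene")
cv2.imwrite("pics/e.png",np.hstack([cv2.resize(im[170:240,320:420],(400,280)),cv2.resize(im2[220:290,230:330],(400,280))])[:,:,::-1])
```

```text
10 21.68 [597.16 -82.02 114.64] F [ 3.3  2.2 -8.3] ff 40.0 w 28.3
30 22.23 [599.16 -62.24 114.8 ] F [ 1.3  2.  -8.4] ff 40.0 w 28.0
50 22.78 [601.23 -42.   114.78] F [-0.2  2.7 -9.6] ff 40.0 w 28.2
112 23.03 [601.18 -42.68 111.69] F [-2.3  3.7 -7.2] ff 40.0 w 28.2
109 23.28 [601.2  -42.99 108.75] F [-2.5  2.  -7.3] ff 40.0 w 27.9
106 23.53 [601.22 -43.01 105.82] F [-2.7  1.  -6.7] ff 40.0 w 28.1
103 23.78 [601.25 -43.11 103.19] F [-5.   0.8 -3.1] ff 40.0 w 28.2
end 23.98 [601.32 -43.07 103.18] F [-5.6  0.8 -3.2] ff 40.0 w 28.5
```

View pics/e.png

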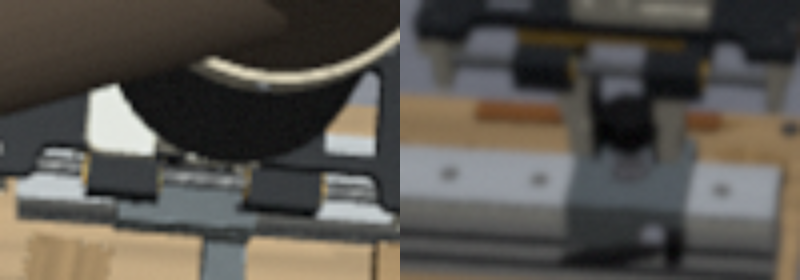

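The scene view shows the stop one hole further on, with one hole left on its right. I'll bear down to seat the pin and confirm it is home.

Run:
```python
from h import *
k=np.array([596.2,-92.6]);u=np.array([np.cos(1.465),np.sin(1.465)])
def rep(n):
    s=bot.read_state();print(n,round(s["t"],2),s["tcp_pos"].round(2),"F",s["contact_force"].round(1),"w",round(s["width"],1));return s
e=k+50*u-[0,.5]
for z in (102.5,102,101.5,101,100.5):
    bot.line_to([*e,z],30)
    if rep(z)["contact_force"][2]>7: break
# play test along the fence: pin in the hole must resist
bot.line_to([*(e+2.5*u),z],30);rep("+2.5");bot.line_to([*(e-2.5*u),z],30);rep("-2.5");bot.line_to([*e,z],30);bot.pause(.3);rep("end")
```

```text
102.5 24.33 [601.32 -43.45 103.14] F [-6.9  2.4  1.2] w 28.2
102 24.58 [601.35 -43.48 103.07] F [-8.3  2.8  3.9] w 28.3
101.5 24.83 [601.42 -43.47 103.04] F [-10.    3.2   6.8] w 28.1
101 25.08 [601.49 -43.49 103.04] F [-10.    3.5   9.5] w 28.1
+2.5 25.33 [601.48 -42.73 103.04] F [-9.9 -5.6 10.1] w 28.5
-2.5 25.65 [601.33 -45.49 103.01] F [-10.6   5.7   9.6] w 27.9
end 26.2 [601.47 -43.74 103.04] F [-10.1   1.7   9.7] w 28.2
```

```bash
python3 -c "
from plant import bot
print(bot.close_job())"
```

```text
the job is handed in; nothing more can be done
None
```

The job is handed in at about 26 s on the robot clock, with no verdict returned: I pressed the round key and then the bar key, each fully down and up. The stop is one hole further from the mitre box (about 49 mm measured), the pin reads home against a hard stop, and the gripper is still holding the knob at 40 N.

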